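Load the label feeder and hold its feed dial on the third click

ROBOT

A 6-joint arm with a two-finger parallel gripper is mounted at the origin on the work surface. World frame = base frame: x ahead of the robot, y to its left, z up, the work surface at z = 0. Lengths are in m, angles in rad, forces in N, time in s.
With the tool pointing down it reaches from about 0.35 to 0.975 m from the base axis. Payload 7.1 kg.
Tool frame: the origin (TCP) lies midway between the tips of the shut fingers; the grasp point (between the pads) lies 19 mm behind it; z points along the fingers, x is the direction in which the jaws open and shut, and the axes are right-handed (so a half turn about z gives the same grasp; the last joint's range is limited). The gripper opens to 88 mm and grips with 3 to 60 N. Pads are 20 mm wide; open, the fingers measure 115 mm over their backs; the gripper's body (75 mm by 178 mm) begins 61 mm behind the grasp point.
Start: joints at [1.197, 0.423, 1.63, -0, 1.089, -0.019], TCP at [0.217, 0.586, 0.223] pointing down, gripper open.
Joint ranges: [-3, 3], [-0.9, 2.11], [0.09, 2.58], [-1.31, 4.45], [0.11, 2.69], [-2.54, 2.54]. Speed limits (rad/s): [2.39, 2.39, 3.01, 3.14, 3.14, 3.14].

INTERFACE

Orientations are given as a unit quaternion [w, x, y, z].
In Python, from station import move_pose, movel, movej, command_gripper, wait, inverse_kinematics, read_camera, camera_info, MotionError, job_done, get_time, get_joint_pos, get_qvel, get_effort, get_tcp_pos, get_ee_rot, get_ft_force, get_ft_torque, get_grip_width gives the robot as it stands. Calls block until the motion is done:
- move_pose(position, orientation): joint-space move of the TCP to a pose.
- movel(position, frame=None, v=0.15, until_force=None): straight line of the TCP; frame=None keeps the orientation; v is the mean speed in m/s. With until_force (N) it stops when the force on the tool has changed by that much, and returns True; else False.
- movej(angles): joint-space move.
- command_gripper(opening): opening from 0.0 (shut) to 1.0 (fully open); the grip force is fixed at half the most; returns when the fingers have stopped.
- wait(seconds).
- inverse_kinematics(position, orientation): joint angles nearest the present ones, or None.
- read_camera(name): name is "scene" or "side" or "wrist"; returns the picture (480x640x3 uint8, red, green, blue); there is no depth.
- camera_info(name): a dict with "intrinsics" (3x3 intrinsics, pixels), "dist" ([k1, k2, p1, p2, k3] as OpenCV has them; the pictures are not rectified), "T" (4x4, takes a point from camera to world coordinates); the wrist camera has in their place "tool_from_camera" (4x4, takes a point from camera to tool coordinates, whose origin is the TCP and whose axes are the tool frame's). Camera axes: x right, y up, looking along -z (the intrinsics and any distortion apply to the point x, -y, -z); pixel columns grow to the right and rows downward; lengths in m; the calibration is good to about 2 mm. A picture is of the moment at which its call begins: read the wrist's pose just before it. camera_info takes no time and is no camera call.
A pose or a line that the arm cannot do raises MotionError and nothing moves.
- job_done(): hands the job in, once; it reports no verdict.
Readings, each from a call of its own:
- get_time(): time.
- get_joint_pos(): joint angles.
- get_qvel(): joint speeds.
- get_effort(): joint torques, N m.
- get_tcp_pos(): TCP position.
- get_ee_rot(): TCP orientation.
- get_ft_force(): force on the tool from outside, world axes, zero at the start.
- get_ft_torque(): the same for the moment, N m.
- get_grip_width(): opening from 0.0 (shut) to 1.0 (fully open).
Only numpy, scipy, OpenCV 4.12 (cv2) and the standard library are available. Lean on these libraries where they do the work, as an engineer would, in place of code of your own. Each camera call takes 0.05 s, during which the arm holds its last target.

TASK

Put the pink label roll onto the upright spindle of the label feeder, fully home on its dark turntable disc, and let go of it. Then press the feeder's red spring-return dial paddle down with the fingertips, past the first two clicks to the third, and finish while still holding it down there, since it springs back if let go. Leave the other rolls and goods on the counter where they are.

Things in the scene. Friction and masses are not known exactly. Their poses are not given: they have to be found in the camera images.
- roll_pink: pink label roll standing upright on the counter: a rigid ring 50 mm across and 60 mm tall with a through hole 25 mm across, cardboard-coloured core rim, 100 to 200 g; origin at the centre of its underside, z up along the hole
- feeder: label feeder, fixed to the counter: white base plate 240 x 240 x 20 mm with its front facing the robot; origin under the base, x points from its front to its back, y to its left. The base reaches from x -110 to +130 mm and y +-120 mm. A grey housing 110 mm tall (with a black block on it, to 121 mm) stands along its back from x +78 mm on. The spindle is at x -30, y -75 mm, the dial at y +65 mm
- spindle_seat (a point): centre of the top face of the dark turntable disc (72 mm across, 28 mm above the counter) at the foot of the spindle, on the spindle's axis: here the centre of the roll's underside must come. The spindle is 21 mm across and vertical, its upper 15 mm tapering to 8 mm
- spindle_tip (a point): top end of the spindle, 50 mm above the turntable disc
- feed_dial (a joint): angle of the spring-return feed dial, rad: 0 at rest (paddle raised 0.32 rad above level), growing as the red paddle is pressed down. Clicks (notches) at 0.20, 0.40 and 0.60, solid stop at 0.66, so the third click is right before the stop. The return spring pushes up on the paddle with about 4 N at rest growing to about 8 N at the third click, and the clicks add or take away 1 to 2 N on the way; it never stays down by itself
- dial_pad (a point): centre of the upper face of the red paddle, which moves with the dial: a plate 40 mm (along the feeder's x) x 50 mm (along its y) x 8 mm, 90 mm from the dial's axis on its robot side. At rest about 112 mm above the counter, at the third click about 59 mm. Axes as the feeder's when the dial is at 0
- dial_axis (a point): the dial's axis of turning, along the feeder's y, 80 mm above the counter; two white round cheeks of 42 mm radius, spanning 34 mm along y, stand around it
- roll_mint: mint green label roll, same size and shape as the pink one; must stay
- roll_lemon: lemon yellow label roll, same size and shape as the pink one; must stay
- tin: round bare-metal canister, 80 mm across, 90 mm tall, origin at the centre of its underside; must stay
- flask: red drinking flask with black cap, 64 mm across, 190 mm tall, origin at the centre of its underside; must stay
- stamp: small dark wooden hand stamp, 40 mm across, 66 mm tall, origin at the centre of its underside; must stay
Not all that is in view belongs to the job. What is shaped like the roll_pink but purple is not meant.

How it is judged:
By the outcome, as a careful person would: the job done as asked, in the order asked, and still so for the second after the job is handed in, while the arm keeps its last pose, push and grip.
It also fails if it takes over 61 s, if anything falls off the work surface, if the arm or the gripper's body presses on something with over 40 N, if the wrist force passes 120 N, or if a joint passes its speed limit or range.

## Working session

There is one attempt and no reset: what is moved stays moved. The work goes in short steps, each a Python script; the robot and the scene stay as the last script left them, time stands still between calls to the robot, and variables do not carry over. Pictures are saved under pics/ and viewed, and the job is handed in when it is done.

```bash
ls; mkdir -p pics; python3 - <<'E'
from station import *
import cv2, numpy as np
np.set_printoptions(precision=4,suppress=True)
for n in ["scene","side","wrist"]:
    cv2.imwrite(f"pics/{n}0.png",read_camera(n)[:,:,::-1]); print(n,camera_info(n))
print(get_time(),get_tcp_pos(),get_ee_rot(),get_ft_force())
E
```

```text
pics
scene {'intrinsics': array([[531.3084,   0.    , 321.1398],
       [  0.    , 531.3084, 246.3332],
       [  0.    ,   0.    ,   1.    ]]), 'dist': array([-0.0167,  0.    ,  0.    ,  0.    ,  0.    ]), 'T': array([[ 0.5101, -0.6434,  0.5709,  1.1937],
       [ 0.8601,  0.3808, -0.3394, -0.3734],
       [ 0.001 ,  0.6641,  0.7476,  0.9415],
       [ 0.    ,  0.    ,  0.    ,  1.    ]])}
side {'intrinsics': array([[512.9898,   0.    , 315.7613],
       [  0.    , 512.9898, 240.3227],
       [  0.    ,   0.    ,   1.    ]]), 'dist': array([0.0285, 0.    , 0.    , 0.    , 0.    ]), 'T': array([[ 0.8517,  0.3832, -0.3575,  0.1186],
       [-0.524 ,  0.634 , -0.5688, -0.6846],
       [ 0.0087,  0.6717,  0.7408,  0.9917],
       [ 0.    ,  0.    ,  0.    ,  1.    ]])}
wrist {'intrinsics': array([[416.1113,   0.    , 317.3015],
       [  0.    , 416.1113, 233.5246],
       [  0.    ,   0.    ,   1.    ]]), 'dist': array([0.0341, 0.    , 0.    , 0.    , 0.    ]), 'tool_from_camera': array([[ 1.    ,  0.0008, -0.0001,  0.0007],
       [ 0.0007, -0.9618, -0.2738, -0.0749],
       [-0.0003,  0.2738, -0.9618, -0.1612],
       [ 0.    ,  0.    ,  0.    ,  1.    ]])}
0.15 [0.217  0.5857 0.2221] [ 0.0003  0.8208  0.5712 -0.0005] [-0.115   0.0847 -0.0967]
```

View pics/scene0.png

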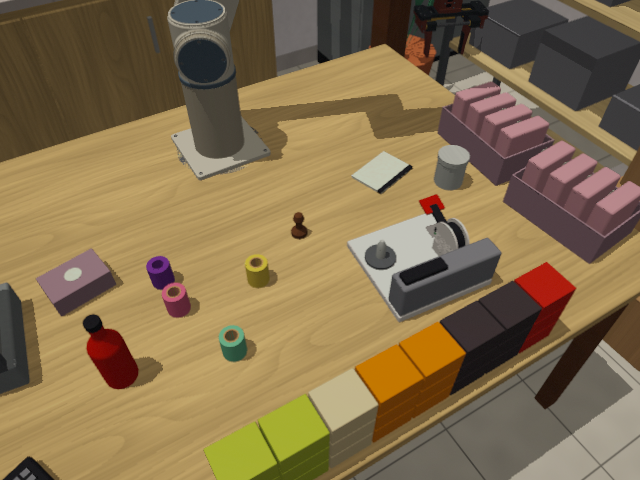

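View pics/side0.png

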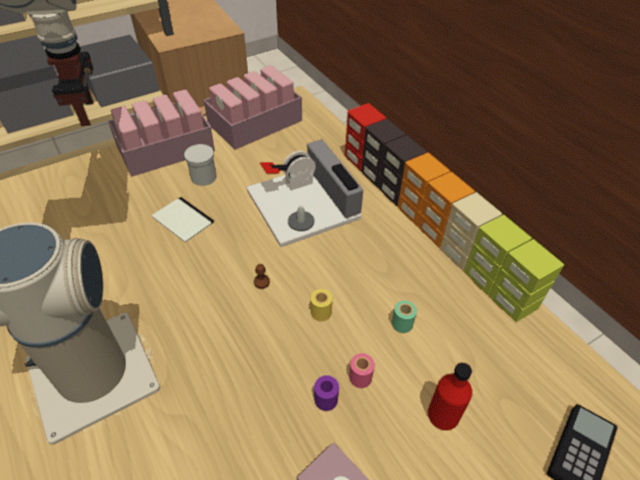

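View pics/wrist0.png

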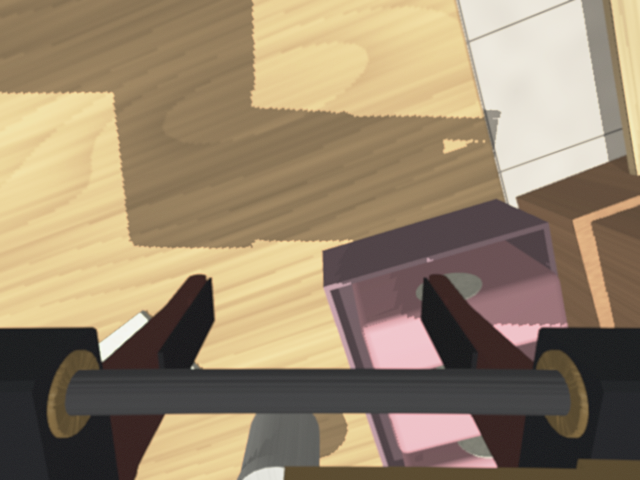

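Candidates for the pink roll in the scene view: the pink ring (176,300), the purple ring (160,272, not meant), the mint (233,343) and lemon (257,270) rings, and the pink goods in the bins (490,120 and 570,185), which are boxes. My choice is the ring at (176,300), which is (362,370) in the side view. I'll check it in a crop.

```bash
cat > h.py <<'E'
from station import *
import cv2, numpy as np
np.set_printoptions(precision=4,suppress=True)
def ray(n,uv,T=None):
    c=camera_info(n); 
    if T is None: T=c["T"]
    p=cv2.undistortPoints(np.array([[uv]],float),c["intrinsics"],c["dist"])[0,0]
    d=T[:3,:3]@np.array([p[0],-p[1],-1.]); return T[:3,3],d/np.linalg.norm(d)
def plane(n,uv,z,T=None):
    o,d=ray(n,uv,T); return o+d*(z-o[2])/d[2]
def tri(rays):
    A=0;b=0
    for o,d in rays:
        P=np.eye(3)-np.outer(d,d);A=A+P;b=b+P@o
    x=np.linalg.solve(A,b); return x,[np.linalg.norm((np.eye(3)-np.outer(d,d))@(x-o)) for o,d in rays]
def proj(n,X,T=None):
    c=camera_info(n)
    if T is None:T=c["T"]
    p=T[:3,:3].T@(np.asarray(X,float)-T[:3,3]); 
    return cv2.projectPoints(np.array([[p[0],-p[1],-p[2]]]),np.zeros(3),np.zeros(3),c["intrinsics"],c["dist"])[0][0,0]
def crop(img,u0,v0,u1,v1,s,name):
    cv2.imwrite(name,cv2.resize(img[v0:v1,u0:u1],None,fx=s,fy=s,interpolation=cv2.INTER_CUBIC))
E
python3 - <<'E'
from h import *
S=cv2.imread("pics/scene0.png");D=cv2.imread("pics/side0.png")
a=cv2.resize(S[240:370,130:290],None,fx=4,fy=4,interpolation=cv2.INTER_CUBIC);
cv2.imwrite("pics/rollS.png",a)
crop(S,340,180,510,320,4,"pics/feedS.png");crop(D,240,130,370,250,5,"pics/feedD.png")
rng={"pink":((160,172),90,110),"purple":((130,150),60,50),"lemon":((22,32),120,60),"mint":((70,95),50,60)}
for k,((h0,h1),s,v) in rng.items():
    for n,I in(("scene",S),("side",D)):
        H=cv2.cvtColor(I,cv2.COLOR_BGR2HSV)
        m=((H[...,0]>=h0)&(H[...,0]<=h1)&(H[...,1]>s)&(H[...,2]>v)).astype(np.uint8)
        N,_,st,c=cv2.connectedComponentsWithStats(m)
        for i in range(1,N):
            if 150<st[i,4]<1500: print(k,n,st[i],c[i],plane(n,(st[i,0]+st[i,2]/2-.5,st[i,1]+st[i,3]/2-.5),.03))
E
```

```text
pink scene [162 283  23  19 170] [172.5353 292.9235] [ 0.4487 -0.2982  0.03  ]
purple scene [147 256  27  33 630] [159.573  271.5095] [ 0.3819 -0.3037  0.03  ]
purple side [314 376  25  34 680] [325.8809 392.275 ] [ 0.3859 -0.305   0.03  ]
lemon scene [244 254  26  34 578] [257.0087 271.8218] [ 0.4864 -0.1187  0.03  ]
lemon side [310 289  23  32 495] [320.8889 305.5475] [ 0.4898 -0.12    0.03  ]
mint scene [219 326  27  35 527] [233.0968 345.9374] [ 0.6277 -0.2417  0.03  ]
```

View pics/rollS.png

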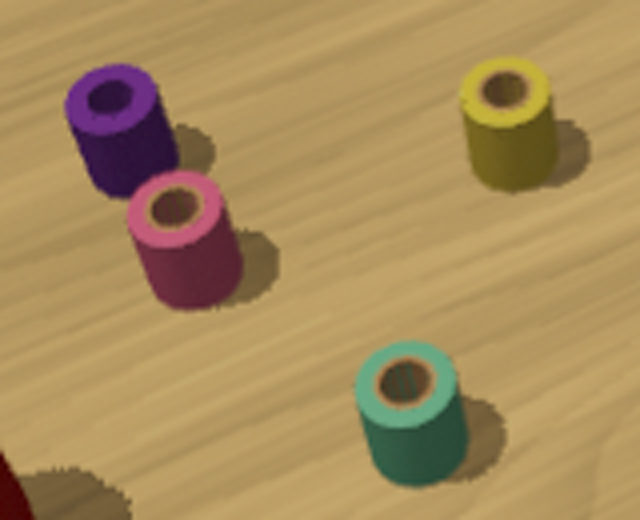

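View pics/feedS.png

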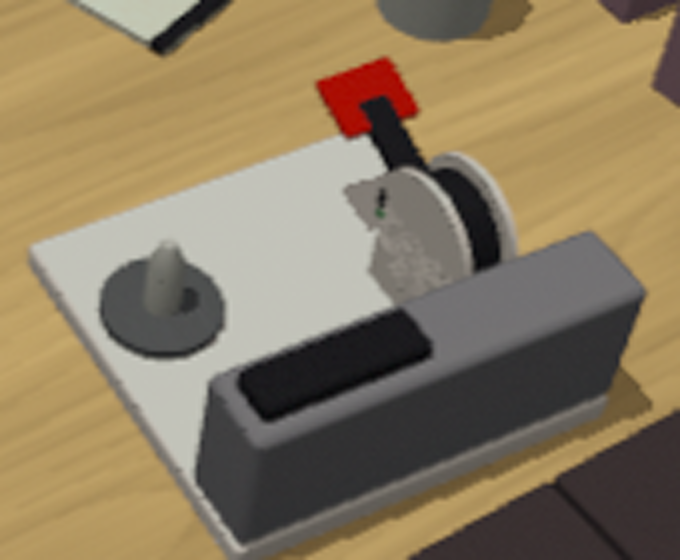

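View pics/feedD.png

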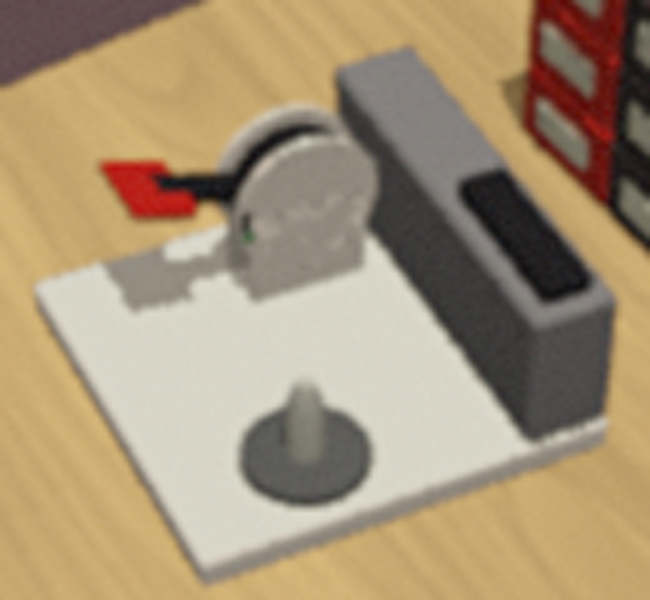

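The crop confirms the choice: the pink ring with a tan core, its top centre at about (174,292), standing very near the purple one. Next I'll measure the feeder, the paddle and the rolls.

```bash
python3 - <<'E'
from h import *
S=cv2.imread("pics/scene0.png");D=cv2.imread("pics/side0.png")
im={"scene":S,"side":D}
# pink: bright top face
for n,box in(("scene",(155,275,200,322)),("side",(342,345,382,392))):
    u0,v0,u1,v1=box;H=cv2.cvtColor(im[n],cv2.COLOR_BGR2HSV)[v0:v1,u0:u1]
    m=((H[...,0]>=160)&(H[...,0]<=178)&(H[...,1]>80)).astype(np.uint8)
    N,l,st,c=cv2.connectedComponentsWithStats(m);i=1+st[1:,4].argmax();s=st[i]
    C=(u0+s[0]+s[2]/2-.5,v0+s[1]+s[3]/2-.5)
    t=((l==i)&(H[...,2]>150)).astype(np.uint8)
    cs=cv2.findContours(t,cv2.RETR_EXTERNAL,cv2.CHAIN_APPROX_NONE)[0];k=max(cs,key=len)
    e=cv2.fitEllipse(cv2.convexHull(k)) 
    print(n,s,"body",plane(n,C,.03),"top",np.array(e[0])+[u0,v0],e[1],plane(n,np.array(e[0])+[u0,v0],.06))
# disc
for n,box in(("scene",(355,235,405,280)),("side",(282,195,322,240))):
    u0,v0,u1,v1=box;H=cv2.cvtColor(im[n],cv2.COLOR_BGR2HSV)[v0:v1,u0:u1]
    m=((H[...,2]<110)).astype(np.uint8)
    m=cv2.morphologyEx(m,cv2.MORPH_OPEN,np.ones((3,3),np.uint8))
    N,l,st,c=cv2.connectedComponentsWithStats(m);i=1+st[1:,4].argmax()
    cs=cv2.findContours((l==i).astype(np.uint8),cv2.RETR_EXTERNAL,cv2.CHAIN_APPROX_NONE)[0];k=max(cs,key=len)
    e=cv2.fitEllipse(cv2.convexHull(k)); p=np.array(e[0])+[u0,v0]
    print(n,"disc",p,e[1],plane(n,p,.0265))
print("tip",plane("scene",(382,241.2),.077),plane("side",(300.8,206.4),.077),tri([ray("scene",(382,241.2)),ray("side",(300.8,206.4))]))
for n,us in(("scene",[(348.75,243),(400,317)]),("side",[(248,187.4),(281.4,244),(361,217)])):
    for u in us: print(n,"corner",plane(n,u,.02))
R=[]
for n,box in(("scene",(410,190,450,220)),("side",(255,155,290,180))):
    u0,v0,u1,v1=box;H=cv2.cvtColor(im[n],cv2.COLOR_BGR2HSV)[v0:v1,u0:u1]
    m=(((H[...,0]<8)|(H[...,0]>174))&(H[...,1]>170)&(H[...,2]>120)).astype(np.uint8)
    k=max(cv2.findContours(m,cv2.RETR_EXTERNAL,cv2.CHAIN_APPROX_NONE)[0],key=len)
    q=cv2.convexHull(k);M=cv2.minAreaRect(q);p=np.array(M[0])+[u0,v0];print(n,"pad",p,M[1],plane(n,p,.112))
    R.append(ray(n,p))
print(tri(R))
E
```

```text
scene [  7   7  28  35 579] body [ 0.469  -0.3001  0.03  ] top [173.1478 291.9744] (17.87104034423828, 24.138931274414062) [ 0.4734 -0.3004  0.06  ]
side [  8   9  24  33 470] body [ 0.4746 -0.3015  0.03  ] top [361.9378 364.5054] (21.596345901489258, 23.81241798400879) [ 0.4712 -0.304   0.06  ]
scene disc [379.9419 256.634 ] (25.10144805908203, 31.112686157226562) [0.5897 0.1407 0.0265]
side disc [300.6435 220.905 ] (18.9475154876709, 25.1422176361084) [0.5865 0.1358 0.0265]
tip [0.5887 0.1417 0.077 ] [0.5887 0.1374 0.077 ] (array([0.5892, 0.1402, 0.0763]), [np.float64(0.0016878095410969014), np.float64(0.0016878095410967984)])
scene corner [0.5139 0.1057 0.02  ]
scene corner [0.7422 0.0857 0.02  ]
side corner [0.5297 0.3314 0.02  ]
side corner [0.5063 0.0959 0.02  ]
side corner [0.735  0.0707 0.02  ]
scene pad [431.4095 203.7466] (15.807809829711914, 21.525527954101562) [0.5764 0.2822 0.112 ]
side pad [269.5 167. ] (10.0, 17.0) [0.5757 0.2782 0.112 ]
(array([0.5766, 0.2813, 0.1109]), [np.float64(0.0013545407760346287), np.float64(0.0013545407760346486)])
```

Pink is at about (0.472, -0.302), the spindle at about (0.589, 0.140) and the paddle at about (0.577, 0.281), with the feeder yawed about -0.1 rad. I'll move above the pink roll and refine its position with the wrist camera.

```bash
cat >> h.py <<'E'
def q(a): return [0,np.cos(a/2),np.sin(a/2),0]
from scipy.spatial.transform import Rotation as Ro
def wT():
    p=get_tcp_pos();w,x,y,z=get_ee_rot();T=np.eye(4);T[:3,:3]=Ro.from_quat([x,y,z,w]).as_matrix();T[:3,3]=p
    return T@camera_info("wrist")["tool_from_camera"]
E
python3 - <<'E'
from h import *
print("flask",plane("scene",(93,323),.19),plane("side",(463,371),.19))
print(inverse_kinematics([.472,-.302,.26],q(-np.pi/2)))
move_pose([.472,-.302,.24],q(-np.pi/2))
T=wT();np.save("w1.npy",T);cv2.imwrite("pics/w1.png",read_camera("wrist")[:,:,::-1])
print(get_time(),get_tcp_pos(),get_joint_pos(),proj("wrist",[.472,-.302,.06],T))
E
```

```text
flask [ 0.5727 -0.4503  0.19  ] [ 0.563  -0.4568  0.19  ]
[-0.5904  0.2861  1.7404 -0.      1.1151  0.9804]
3.4333 [ 0.4724 -0.3015  0.24  ] [-0.5894  0.3084  1.7593  0.0001  1.0738  0.9803] [318.8365 209.1521]
```

View pics/w1.png

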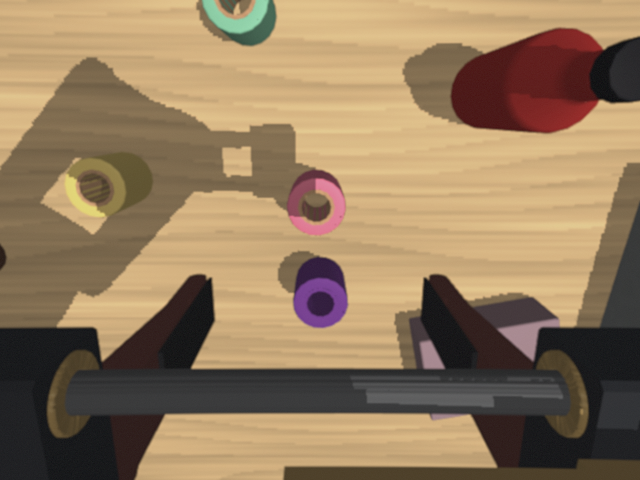

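The picture shows the pink roll's top at about (316.5,207), within 2–3 px of the prediction. The purple roll is at (320,300), clear of the jaws, and the flask is well to the right. I'll grasp now.

```bash
python3 - <<'E'
from h import *
T=np.load("w1.npy");I=cv2.imread("pics/w1.png");H=cv2.cvtColor(I,cv2.COLOR_BGR2HSV)[150:250,270:370]
m=((H[...,0]>=160)&(H[...,0]<=178)&(H[...,1]>80)&(H[...,2]>80)).astype(np.uint8)
k=max(cv2.findContours(m,cv2.RETR_EXTERNAL,cv2.CHAIN_APPROX_NONE)[0],key=len)
x,y,w,h=cv2.boundingRect(k);print(x+270,y+150,w,h)
# top face: bottom-most circle of diameter w
c=(x+270+w/2-.5,y+150+h-1-(w)/2+.5);p=plane("wrist",c,.06,T);print(c,p)
g=np.array([.25*.472+.75*p[0],.25*-.302+.75*p[1],0]);print(g)
move_pose([g[0],g[1],.10],q(-np.pi/2))
f0=get_ft_force()
movel([g[0],g[1],.026],v=.12)
print(get_tcp_pos(),get_ft_force()-f0)
command_gripper(0.0)
print(get_grip_width()*88,get_tcp_pos(),get_ft_force(),get_time())
cv2.imwrite("pics/w2.png",read_camera("wrist")[:,:,::-1])
E
```

```text
287 170 58 65
(315.5, 205.5) [ 0.4751 -0.2992  0.06  ]
[ 0.4743 -0.2999  0.    ]
[ 0.4749 -0.3003  0.0267] [-1.188   0.5971 -0.6164]
49.99580248424899 [ 0.4744 -0.3     0.0261] [-1.1495  0.6204  1.9284] 5.4917
```

View pics/w2.png

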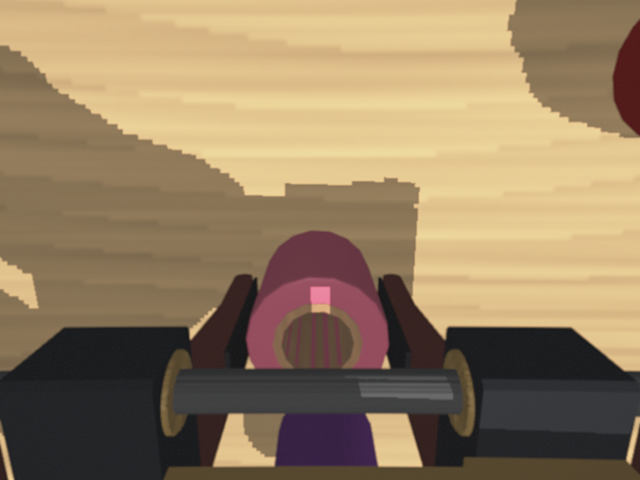

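The grip is 50.0 mm wide on the pink roll. I'll lift it and look at the spindle from a hover point set back from it.

```bash
python3 - <<'E'
from h import *
T=wT()
p=get_tcp_pos()
for dy in(-.002,0,.002): print(dy, proj("wrist",[p[0]-dy,p[1],.06],T))
movel([p[0],p[1],.23],v=.2)
print(get_ft_force(), get_grip_width()*88)
move_pose([.67,.14,.23],q(-np.pi/2))
wait(.2)
T=wT();np.save("w3.npy",T);cv2.imwrite("pics/w3.png",read_camera("wrist")[:,:,::-1])
cv2.imwrite("pics/s3.png",read_camera("scene")[:,:,::-1]);cv2.imwrite("pics/d3.png",read_camera("side")[:,:,::-1])
print(get_time(),get_tcp_pos(),proj("wrist",[.589,.14,.078],T),proj("wrist",[.589,.14,.028],T))
E
```

```text
-0.002 [319.6346 336.6223]
0 [319.6301 341.8821]
0.002 [319.6255 347.1056]
[ 0.6304 -0.4059 -2.0007] 50.424224400868255
8.8167 [0.6701 0.1394 0.2301] [317.0669 312.1491] [317.0754 288.0818]
```

View pics/w3.png

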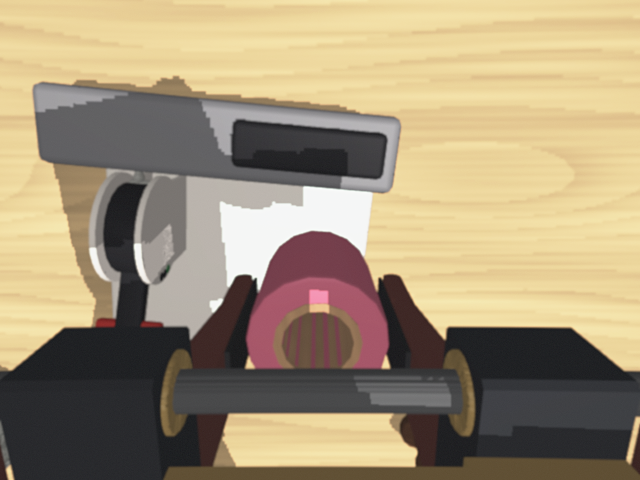

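View pics/s3.png

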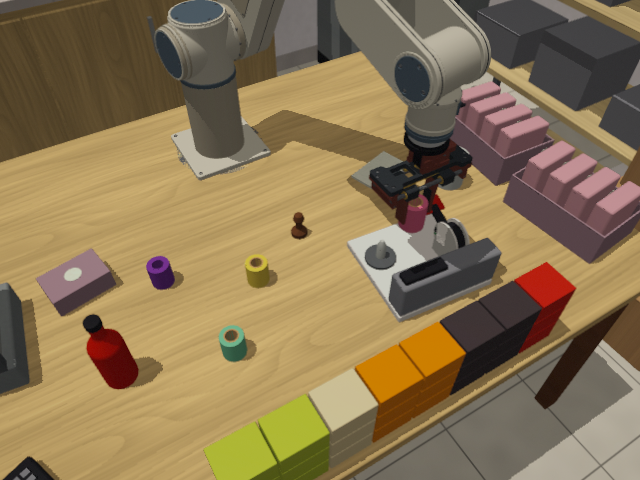

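This picture shows image-up as +x, so the spindle is hidden behind the roll. The roll sits centred in the jaws (hole at 317,343). I'll view again from the robot side of the spindle.

```bash
python3 - <<'E'
from h import *
movel([.50,.14,.20],v=.25)
wait(.2)
T=wT();np.save("w4.npy",T);cv2.imwrite("pics/w4.png",read_camera("wrist")[:,:,::-1])
print(get_time(),get_tcp_pos(),proj("wrist",[.589,.14,.078],T),proj("wrist",[.589,.14,.028],T),proj("wrist",[.577,.281,.112],T))
E
```

```text
9.9083 [0.501 0.14  0.2  ] [318.4414  94.7796] [318.2611  98.1143] [ 70.4234 112.8081]
```

View pics/w4.png

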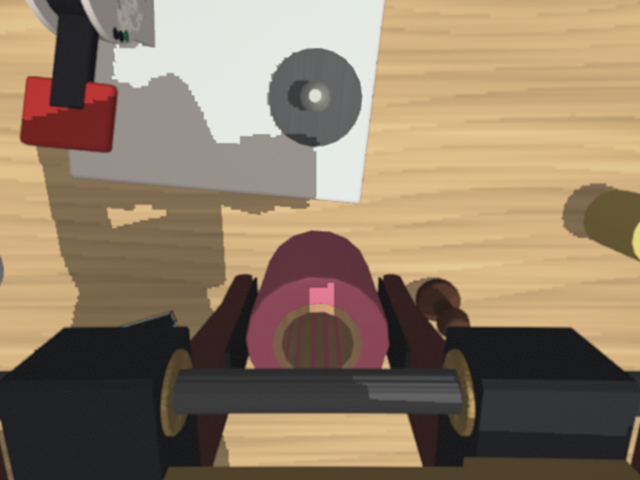

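The spindle tip is clear at about (316,96) and the disc centre at (315,97). The paddle is at (68,114). All are within 3 px of the prediction. I'll refine and lower with a force guard.

```bash
python3 - <<'E'
from h import *
T=np.load("w4.npy");I=cv2.imread("pics/w4.png");G=cv2.cvtColor(I,cv2.COLOR_BGR2GRAY)
t=(G[70:120,290:345]>170).astype(np.uint8);N,l,st,c=cv2.connectedComponentsWithStats(t);print(st,c+[290,70])
i=[j for j in range(1,N) if np.hypot(*(c[j]+[290,70]-[316,96]))<8][0]
tip=plane("wrist",c[i]+[290,70],.078,T)
m=((G[30:165,250:380]<125)&(cv2.cvtColor(I,cv2.COLOR_BGR2HSV)[30:165,250:380,1]<50)).astype(np.uint8)
m=cv2.morphologyEx(m,cv2.MORPH_OPEN,np.ones((5,5),np.uint8))
k=max(cv2.findContours(m,cv2.RETR_EXTERNAL,cv2.CHAIN_APPROX_NONE)[0],key=len);e=cv2.fitEllipse(cv2.convexHull(k))
d=plane("wrist",np.array(e[0])+[250,30],.028,T);print(e,tip,d)
s=np.array([(tip[0]+d[0])/2,(tip[1]+d[1])/2-.0008]);s=.7*s+.3*np.array([.589,.140]);print("spindle",s)
np.save("s.npy",s)
movel([s[0],s[1],.135],v=.15);wait(.2)
f0=get_ft_force();print(get_tcp_pos(),f0)
hit=movel([s[0],s[1],.085],v=.06,until_force=5)
print(hit,get_tcp_pos(),get_ft_force()-f0,get_time())
for n in("scene","side"):
    I=read_camera(n)[:,:,::-1];u,v=proj(n,[s[0],s[1],.07]).astype(int);crop(I,u-60,v-50,u+60,v+50,4,f"pics/{n}5.png")
E
```

```text
[[   0    0   55   50 2612]
 [  19   19   13   13  138]] [[317.1038  94.4675]
 [315.0362  95.1159]]
((64.41838836669922, 67.03673553466797), (92.52337646484375, 97.8677978515625), 1.2539150714874268) [0.5888 0.1422 0.078 ] [0.5898 0.1429 0.028 ]
spindle [0.5892 0.1412]
[0.589  0.1413 0.1358] [ 0.2449 -0.2438 -1.762 ]
False [0.5895 0.1413 0.0853] [-0.4053  0.2489  0.1487] 11.975
```

View pics/scene5.png

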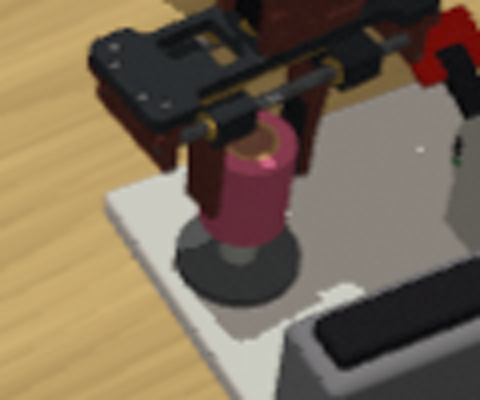

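View pics/side5.png

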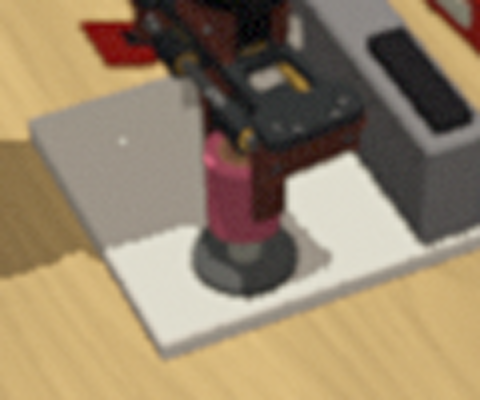

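Both crops show the roll threaded on the spindle (about 20 mm engaged) with no contact force. I'll go on down to the seat.

```bash
python3 - <<'E'
from h import *
s=np.load("s.npy");f0=get_ft_force()
hit=movel([s[0],s[1],.049],v=.04,until_force=6)
print(hit,get_tcp_pos(),get_ft_force()-f0)
p=get_tcp_pos()
command_gripper(1.0);wait(.2)
print(get_grip_width(),get_ft_force(),get_time())
p=get_tcp_pos();movel([p[0],p[1],.15],v=.2)
movel([.50,.14,.20],v=.25)
T=wT();np.save("w6.npy",T);cv2.imwrite("pics/w6.png",read_camera("wrist")[:,:,::-1])
for n in("scene","side"):
    I=read_camera(n)[:,:,::-1];u,v=proj(n,[s[0],s[1],.07]).astype(int);crop(I,u-60,v-50,u+60,v+50,4,f"pics/{n}6.png")
    for z in (.088,.028): print(n,(proj(n,[s[0],s[1],z])-[u-60,v-50])*4)
print(get_time())
E
```

```text
True [0.5888 0.1411 0.0538] [0.8713 0.192  5.0094]
1.0016101424790276 [ 0.3358  0.0769 -0.0584] 13.75
scene [245.5426 180.2359]
scene [236.3064 251.8703]
side [240.6049 181.2953]
side [241.8709 247.4918]
15.0917
```

View pics/w6.png

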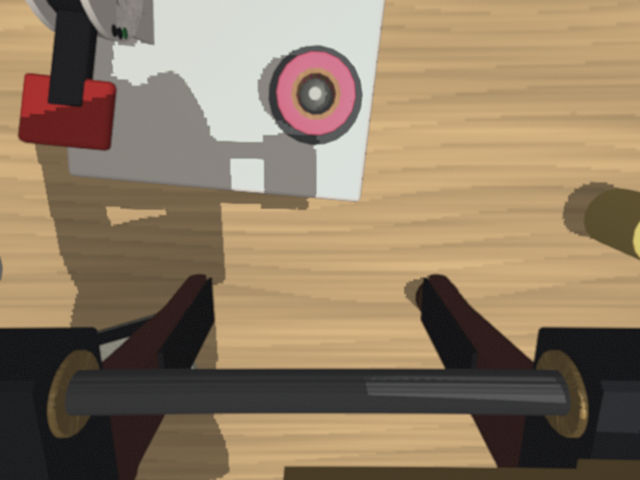

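View pics/scene6.png

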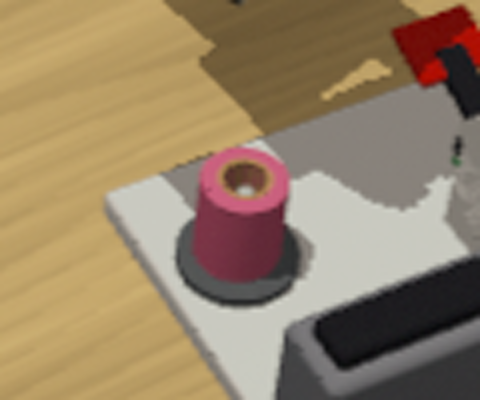

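View pics/side6.png

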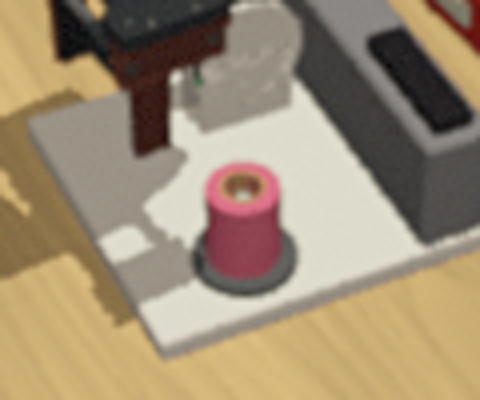

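The roll is fully home: contact came at TCP z 0.0538 against an expected 0.054, it is coaxial in all three views, and it is released. Next is the paddle.

```bash
python3 - <<'E'
from h import *
T=np.load("w6.npy");I=cv2.imread("pics/w6.png");H=cv2.cvtColor(I,cv2.COLOR_BGR2HSV)[50:170,0:140]
m=(((H[...,0]<8)|(H[...,0]>174))&(H[...,1]>150)&(H[...,2]>90)).astype(np.uint8)
k=max(cv2.findContours(m,cv2.RETR_EXTERNAL,cv2.CHAIN_APPROX_NONE)[0],key=len);M=cv2.minAreaRect(cv2.convexHull(k))
pc=np.array(M[0])+[0,50];w=plane("wrist",pc,.112,T);print(pc,M[1:],w)
A=plane("wrist",(72,175),.02,T);B=plane("wrist",(360,200),.02,T);y=(A-B)/np.linalg.norm(A-B);yaw=np.arctan2(-y[0],y[1]);print(A,B,yaw)
s=np.load("s.npy");ex=np.array([np.cos(yaw),np.sin(yaw)]);ey=np.array([-ex[1],ex[0]])
v=w[:2]-s;print("feeder-frame offset",v@ex,v@ey)
pad=.5*(w[:2]-[0,.0012])+.5*np.array([.5766,.2813])
pad=s+ex*((pad-s)@ex)+ey*.14; print("pad",pad)
g=pad-ex*.005;np.save("g.npy",np.r_[g,yaw])
command_gripper(0.0)
move_pose([g[0],g[1],.17],q(-np.pi/2+yaw));wait(.2)
print(get_tcp_pos(),get_ft_force(),get_time(),get_joint_pos())
for n in("scene","side"):
    I=read_camera(n)[:,:,::-1];u,v=proj(n,[pad[0],pad[1],.11]).astype(int);crop(I,u-60,v-50,u+60,v+50,4,f"pics/{n}7.png")
E
```

```text
[ 66.4776 111.3375] ((91.18006134033203, 68.61985778808594), 5.389311790466309) [0.5765 0.2824 0.112 ]
[0.5279 0.3388 0.02  ] [0.5075 0.1052 0.02  ] -0.08680182677132964
feeder-frame offset -0.024912398056596924 0.13954287213716507
pad [0.5767 0.2828]
[0.5715 0.2818 0.1706] [-0.4371  0.3308 -0.5045] 17.325 [ 0.4394  0.5001  1.6388 -0.0001  1.0024  2.0985]
```

View pics/scene7.png

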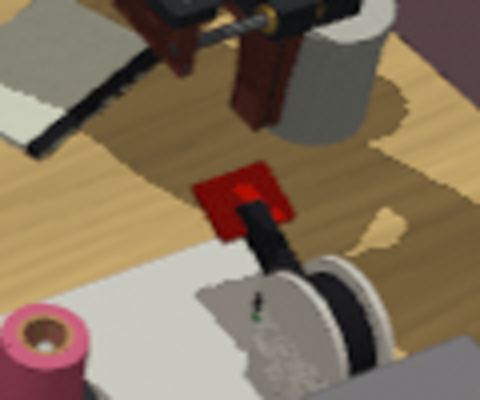

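View pics/side7.png

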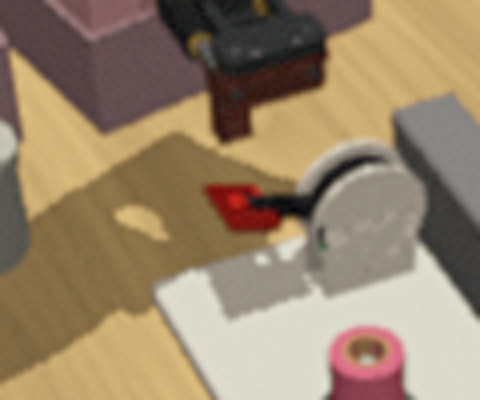

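In the crops the fingers still seem to be open. I'll check that before pressing.

```bash
python3 - <<'E'
from h import *
print(get_grip_width(),get_time(),get_tcp_pos())
command_gripper(0.0);wait(.3)
print(get_grip_width(),get_time())
cv2.imwrite("pics/w8.png",read_camera("wrist")[:,:,::-1])
E
```

```text
0.006328354031036008 17.425 [0.5717 0.2822 0.1707]
0.006587167753583608 17.9417
```

View pics/w8.png

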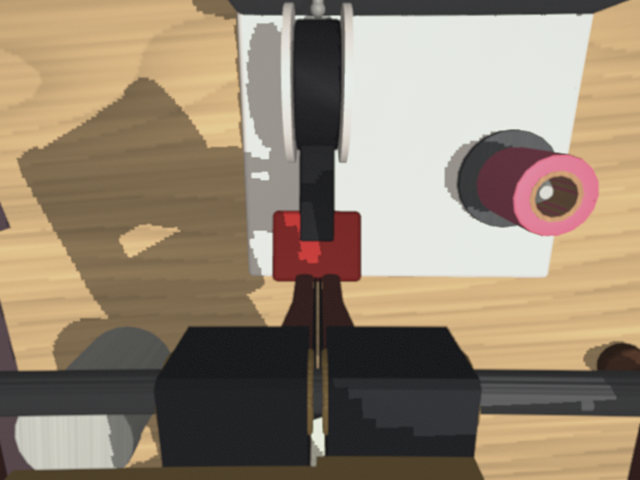

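The gripper is shut (0.6 %) and its tips line up with the red paddle (318,245). The roll stands seated to the right. I'll press in small steps and log the force.

```bash
python3 - <<'E'
from h import *
gx,gy,yaw=np.load("g.npy");ex=np.array([np.cos(yaw),np.sin(yaw)])
g=np.array([gx,gy])-ex*.003
movel([g[0],g[1],.128],v=.12);wait(.1);f0=get_ft_force();np.save("f0.npy",f0)
print(get_tcp_pos(),f0)
hit=movel([g[0],g[1],.105],v=.03,until_force=2.5);z0=get_tcp_pos()[2];print(hit,z0,get_ft_force()-f0,get_time())
g2=g-ex*.003
z=z0
while z>.070:
    z=max(z-.004,.070);t=(z0-z)/(z0-.06);p=g+(g2-g)*t
    movel([p[0],p[1],z],v=.04);print(get_tcp_pos()[2].round(4),(get_ft_force()-f0).round(2))
print(get_time());np.save("g2.npy",g2)
E
```

```text
[0.5694 0.2838 0.1288] [-0.3447 -0.1845  0.2866]
True 0.11648741561831186 [-0.0985  0.7149  3.8274] 19.0667
0.1128 [0.02 0.78 4.  ]
0.1087 [-0.62  1.63  3.1 ]
0.1046 [0.17 1.77 4.27]
0.1004 [0.06 2.   2.45]
0.0966 [-0.93  1.51  4.23]
0.0927 [-1.47  1.07  5.68]
0.0888 [-2.33  0.9   5.91]
0.0847 [-2.33  1.09  6.23]
0.0807 [-1.5   1.42  5.1 ]
0.077 [-0.4   1.26  7.33]
0.0732 [-0.22  1.01  6.78]
0.0709 [-0.02  0.28  7.46]
22.075
```

```bash
python3 - <<'E'
from h import *
f0=np.load("f0.npy");g2=np.load("g2.npy")
z=.070
for z in np.arange(.0685,.0597,-.0015):
    movel([g2[0],g2[1],z],v=.03);wait(.1);print(get_tcp_pos()[2].round(4),(get_ft_force()-f0).round(2))
    if (get_ft_force()-f0)[2]>14: break
print(get_time())
for n in("scene","side"):
    I=read_camera(n)[:,:,::-1];u,v=proj(n,[g2[0],g2[1],.08]).astype(int);crop(I,u-60,v-50,u+60,v+50,5,f"pics/{n}9.png")
cv2.imwrite("pics/w9.png",read_camera("wrist")[:,:,::-1])
E
```

```text
0.0697 [2.2  0.65 7.97]
0.0682 [ 2.24 -0.32  7.47]
0.0668 [ 2.7  -1.35  7.61]
0.0653 [ 3.14 -1.    7.3 ]
0.0638 [ 3.54 -0.6   7.22]
0.0626 [ 3.24 -1.88  8.06]
24.175
```

View pics/side9.png

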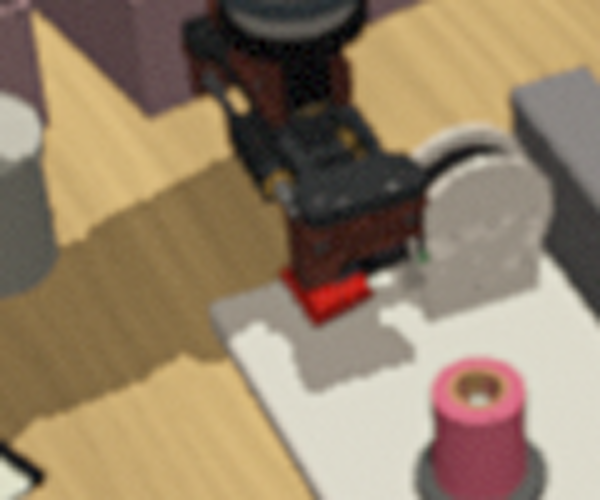

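View pics/w9.png

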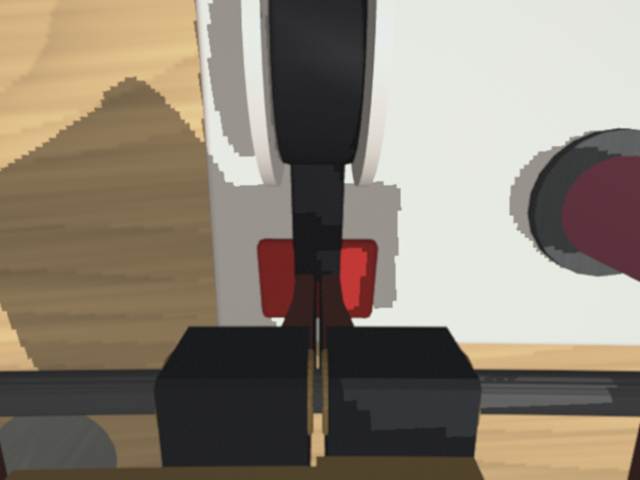

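```bash
python3 - <<'E'
from h import *
f0=np.load("f0.npy");g2=np.load("g2.npy")
for z in np.arange(.0600,.0470,-.001):
    movel([g2[0],g2[1],z],v=.03);wait(.1);f=get_ft_force()-f0;print(z.round(4),get_tcp_pos()[2].round(4),f.round(2))
    if f[2]>13: break
print(get_time())
I=read_camera("side")[:,:,::-1];u,v=proj("side",[g2[0],g2[1],.08]).astype(int);crop(I,u-60,v-50,u+60,v+50,5,"pics/side10.png")
E
```

```text
0.06 0.0617 [ 3.83 -2.14  8.58]
0.059 0.0608 [ 3.05 -1.72 10.04]
0.058 0.0599 [ 4.11 -2.27  9.77]
0.057 0.059 [ 3.55 -1.23 10.02]
0.056 0.058 [ 3.71 -1.65  9.7 ]
0.055 0.057 [ 4.37 -2.09 10.33]
0.054 0.056 [ 4.   -0.44 10.44]
0.053 0.0557 [ 2.12 -0.67 14.71]
27.125
```

View pics/side10.png

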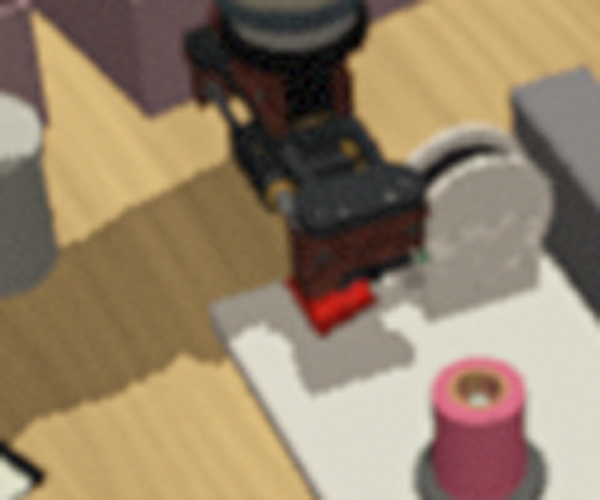

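The solid stop shows at TCP z ≈ 0.0557 (force jump 10.4→14.7 N), and the third-click force step came at about 0.061. I'll back off slightly so it rests between the click and the stop, check everything, and hand in.

```bash
python3 - <<'E'
from h import *
f0=np.load("f0.npy");g2=np.load("g2.npy")
movel([g2[0],g2[1],.0560],v=.03);wait(.4);print(get_tcp_pos(),get_ft_force()-f0,get_time(),get_qvel())
for n in("scene","side"): cv2.imwrite(f"pics/{n}11.png",read_camera(n)[:,:,::-1])
E
```

```text
[0.5682 0.2842 0.0578] [ 2.65   -0.8281 10.522 ] 27.825 [ 0.0008  0.0005 -0.0012 -0.0018 -0.0008  0.0016]
```

View pics/scene11.png

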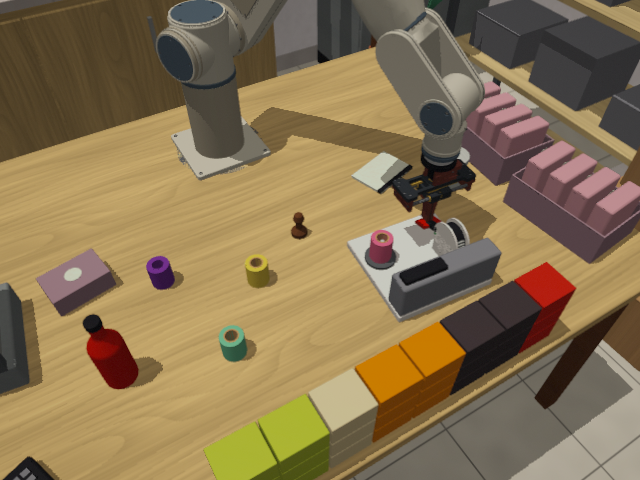

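View pics/side11.png

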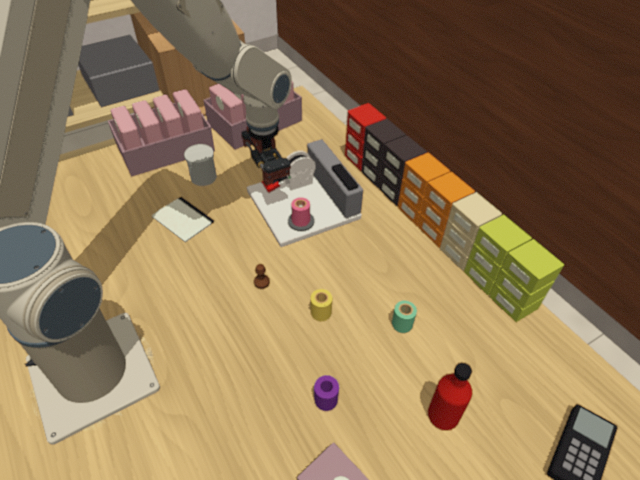

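The roll sits on the spindle (381,247 in the scene view), the paddle is held down (about 428,222), and the other items are at their first pixels. I'm handing in.

```bash
python3 -c "
from h import *
job_done();print(get_time(),get_tcp_pos(),get_ft_force())"
```

```text
the job is handed in; nothing more can be done
the job is handed in; nothing more can be done
```

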